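# Move the navy thread carrier to the next rail

## Task

Take the carrier with the navy spool off the white stand's rail, lifting its eye over the end stop, and stand it upright on the drawer unit's top so that you can let go and take it by its other post. Then lift it over the end stop of the green stand's rail and leave it hanging there at rest, in front of the carrier already on it, with its yellow strip facing the rail's open end. Keep it upright throughout, and leave the other carrier and the other things where they are.

Things in the scene. Friction and masses are not known exactly. Their poses are not given: they have to be found in the camera images.
- navy_carrier: Carrier to move: wooden frame, navy spool in it, yellow strip along the front (-x) of its foot. Foot 44 (x) x 142 (y) x 8 mm. In the middle a closed eye that hangs on the rail; at y = +60 and -60 a brown upright post to hold it by, 12 thick (x), 20 wide (y), up to z = 105. About 130 g. Origin: centre of the foot's underside, z up; z = 0 standing on the table, 65 mm hanging on a rail.
- navy_eye (a point): The navy carrier's eye, point at the middle of its window's upper edge (carrier frame 0, 0, 95 mm), which rests on the rail. The window, open along x, is 30 mm wide (y) and 36 high, z = 59 to 95; the eye is 20 mm deep (x), 54 wide, and ends at z = 105.
- plain_carrier: A second carrier of the same shape and size, white spool and red strip; it hangs at the back of the green stand's rail (stand frame x about +38 mm) and stays there; the navy one fits in front of it at x about -35. Origin as for the navy carrier.
- white_stand: White stand, where the navy carrier hangs at first. Fixed, 165 (x) x 176 (y) mm; base plate 8 thick, only where x < 0. Open at the front (-x) and on its right (-y). Back board (face at x = +72) and cheek on its left (+y) (inner face y = +80) up to z = 270; where x > 0 free below z = 80. Rail along y = 0 with a guard bar above: see white_stand_tip. Origin: centre of the underside.
- white_stand_tip (a point): White stand's rail end. The rail is flat, 12 mm wide, z 150 to 160; the end stop on its end, equally wide, x -82 to -74 in the stand's frame, rises to z = 172. Above it a guard bar 14 wide, z 210 to 222, runs from the board to x = -82, so here a carrier can be held from above only by its post at y = -60. Point: stop's centre at rail-top height (stand frame -78, 0, 160).
- green_stand: Green stand, where the navy carrier must go. Fixed, 165 (x) x 176 (y) mm; base plate 8 thick, only where x < 0. Open at the front (-x) and on its left (+y). Back board (face at x = +72) and cheek on its right (-y) (inner face y = -80) up to z = 270; where x > 0 free below z = 80. Rail along y = 0 with a guard bar above: see green_stand_tip. Origin: centre of the underside.
- green_stand_tip (a point): Green stand's rail end. The rail is flat, 12 mm wide, z 150 to 160; the end stop on its end, equally wide, x -82 to -74 in the stand's frame, rises to z = 172. Above it a guard bar 14 wide, z 210 to 222, runs from the board to x = -82, so here a carrier can be held from above only by its post at y = +60. Point: stop's centre at rail-top height (stand frame -78, 0, 160).
- orange_tape: Bystander: orange roll of tape lying flat, 90 mm across and 30 high. Origin: centre of its underside.
- thread_cone: Bystander: cream cone of thread standing up, 54 mm across and 90 high. Origin: centre of its underside.
- button_tin: Bystander: round dark green tin with a cream lid, 71 mm across and 41 high. Origin: centre of its underside.
- eyelet_jar: Bystander: small jar with a black cap, 41 mm across and 54 high. Origin: centre of its underside.
- tape_reel: Bystander: teal tape measure lying flat, 52 x 84 x 18 mm. Origin: centre of its underside.
- chalk: Bystander: flat light-blue piece of tailor's chalk, 38 x 50 x 6 mm. Origin: centre of its underside.

How it is judged:
By the outcome, as a careful person would: the job done as asked, in the order asked, and still so for the second after the job is handed in, with the robot touching nothing.
It also fails if it takes over 59 s, if anything falls off the work surface, if the arm or the gripper's body presses on something with over 40 N, if the wrist force passes 120 N, or if a joint passes its speed limit or range.

## Robot

A 6-joint arm with a two-finger parallel gripper is mounted at the origin on a cart in front of the work surface, level with it; the furniture and walls round the work are solid. World frame = base frame: x ahead of the robot, y to its left, z up, the work surface at z = 0. Lengths are in m, angles in rad, forces in N, time in s.
With the tool pointing down it reaches from about 0.4 to 0.825 m from the base axis. Payload 7 kg.
Tool frame: the origin (TCP) lies at the very end of the fingers, on their centre line; the grasp point (between the pads) lies arm.hold_point_z behind it (arm.hold_point_z is the distance from the TCP to the grasp point, in m); z points along the fingers, y is the line along which they close (so a half turn about z gives the same grasp; the last joint's range is limited). The gripper opens to 88 mm and grips with 3 to 60 N. Pads are 19 mm wide; open, the fingers measure 130 mm over their backs; the gripper's body (78 mm by 193 mm) begins 47 mm behind the grasp point.
Start: joints at [1.491, 0.359, 0.012, 0, -1.224, -0.288], TCP at [0.243, 0.63, 0.227] pointing down, gripper open.
Joint ranges: [-3.07, 3.07], [-1.43, 2.12], [-1.02, 1.25], [-3.03, 1.67], [-3.05, -0], [-3.03, 3.03]. Speed limits (rad/s): [2.39, 2.39, 3.01, 3.14, 3.14, 3.14].

## Interface

Orientations are given as [roll, pitch, yaw] about the fixed x, y, z axes, in that order (R = Rz(yaw) Ry(pitch) Rx(roll)).
In Python, from station import arm gives the robot as it stands.
- The arm moves only by the tool hand_motion, called as name(argument=value, ...) on one line, values as JSON. Schema: {"type":"object","properties":{"ticks":{"type":"array","items":{"type":"array","items":{"type":"array","items":{"type":"number"},"minItems":5,"maxItems":5},"minItems":1,"maxItems":20},"minItems":1,"maxItems":1},"squeeze":{"type":"number"},"only":{"type":"string"},"quiet":{"type":"boolean"},"lines":{"type":"string"}},"required":["ticks"],"additionalProperties":false}. ticks is a list that holds a single list of rows (three levels of brackets), with 1 to 20 rows, each of 5 numbers: the finger opening in m, then dx, dy, dz in m, then a turn about the tool's z in rad; each row is the pose to reach, as a shift and turn from the pose commanded when the call began, along the tool's axes at that moment; what a row does not reach only later rows make up. A row lasts 1/12 s, in which the tool goes at most 0.0417 m and 0.125 rad, less where a joint would pass 70% of its speed; a pose out of reach is approached as far as the arm can. The fingers move at their own pace and stop on an object; squeeze is the grip in N (left out, the last holds). Time passes only in rows, so rows that do not move let the fingers close. The tool returns the time, the measured TCP pose, the force, the opening and the grip force at its end. only (a regular expression) keeps the lines of the reply that match it, lines (a string "A,B") keeps lines A to B, and quiet returns only ok. Input that does not fit is refused with a message, and nothing moves.
- arm.get_state(): the state, without advancing time (a new reading comes with each control period).
- arm.grab_frame(name): name is "scene" or "side" or "wrist"; returns the picture (384x512x3 uint8, red, green, blue); there is no depth.
- arm.camera_params(name): a dict with "fx", "fy", "cx", "cy" (pixels), "T" (4x4, takes a point from camera to world coordinates); the wrist camera has in their place "hand_eye" (4x4, takes a point from camera to tool coordinates, whose origin is the TCP and whose axes are the flange's). Camera axes: x right, y down, z forward; pixel columns grow to the right and rows downward; lengths in m; the calibration is good to about 2 mm. A picture is of the moment at which its call begins: read the wrist's pose just before it. camera_params takes no time and is no camera call.
- arm.job_done(): hands the job in; it is judged then, once.
The state is a dict: "t": time; "q": joint angles; "qd": joint speeds; "joint_efforts": joint torques, N m; "eef_pos": TCP position; "ee_rot": TCP orientation; "force": force on the tool from outside, world axes, zero at the start; "moment": the same for the moment, N m; "width": finger opening in m; "gripper_force": force on a finger pad.
Only numpy, scipy, OpenCV 4.12 (cv2) and the standard library are available. Lean on these libraries where they do the work, as an engineer would, in place of code of your own. Each camera call takes 0.05 s, during which the arm holds its last target. There are 200 camera calls.

## Working session

There is one attempt and no reset: what is moved stays moved. The work goes in short steps, Python scripts to look and compute and a tool call to move; the robot and the scene stay as the last step left them, time stands still between calls to the robot, and variables do not carry over. Pictures are saved under pics/ and viewed, at most 10 in all, crops included, and the job is handed in when it is done.

```bash
ls; mkdir -p pics; python3 - <<'E'
from station import arm
import cv2
for n in("scene","side"):
    cv2.imwrite(f"pics/{n}0.png",cv2.resize(arm.grab_frame(n)[:,:,::-1],None,fx=1.56,fy=1.56,interpolation=cv2.INTER_CUBIC))
    print(n,arm.camera_params(n))
print(arm.camera_params("wrist"),arm.hold_point_z,arm.get_state())
E
```

```text
pics
station.py
scene {'fx': 388.76758593691153, 'fy': 388.76758593691153, 'cx': 255.20047281472537, 'cy': 195.08938490868005, 'T': array([[-0.6652104 ,  0.64509291, -0.37596577,  0.88910471],
       [ 0.74658565,  0.58158198, -0.32306697,  0.22729395],
       [ 0.01024671, -0.49559816, -0.86849149,  0.93868751],
       [ 0.        ,  0.        ,  0.        ,  1.        ]])}
side {'fx': 413.86644654373873, 'fy': 413.86644654373873, 'cx': 252.67524702142035, 'cy': 192.19785137748434, 'T': array([[-0.860721  ,  0.35146342, -0.36828362,  0.9525406 ],
       [ 0.50876472,  0.61920586, -0.59811585,  0.62657963],
       [ 0.01782753, -0.70218058, -0.71177567,  0.97110867],
       [ 0.        ,  0.        ,  0.        ,  1.        ]])}
{'fx': 298.3600124779006, 'fy': 298.3600124779006, 'cx': 254.94305191185404, 'cy': 191.74840716068837, 'hand_eye': array([[-8.50321995e-04, -9.63839657e-01, -2.66481505e-01,
         7.24410451e-02],
       [ 9.99998211e-01, -1.26988693e-03,  1.40214951e-03,
         8.66026175e-04],
       [-1.68984869e-03, -2.66479836e-01,  9.63839012e-01,
        -1.57777207e-01],
       [ 0.00000000e+00,  0.00000000e+00,  0.00000000e+00,
         1.00000000e+00]])} 0.0188 {'t': 0.1, 'q': array([ 1.49110148e+00,  3.59334202e-01,  1.11510178e-02, -3.01200426e-04,
       -1.22407474e+00, -2.88113368e-01]), 'qd': array([ 0.00095401, -0.00153168,  0.00210249,  0.00220871,  0.00046531,
       -0.00045227]), 'joint_efforts': array([-2.00586997e-03, -5.84160411e+01,  2.93750614e+01,  7.01549426e+00,
        1.01327710e-02, -5.57149258e-05]), 'eef_pos': array([0.24257356, 0.62944874, 0.22570567]), 'ee_rot': array([ 3.14011084e+00, -1.43850954e-04, -3.67910672e-01]), 'force': array([-0.27715987,  0.1662611 , -0.15434928]), 'moment': array([-0.0226185 ,  0.07752954,  0.01685155]), 'gripper_force': 0.0, 'width': 0.08768569263913537}
```

View pics/scene0.png

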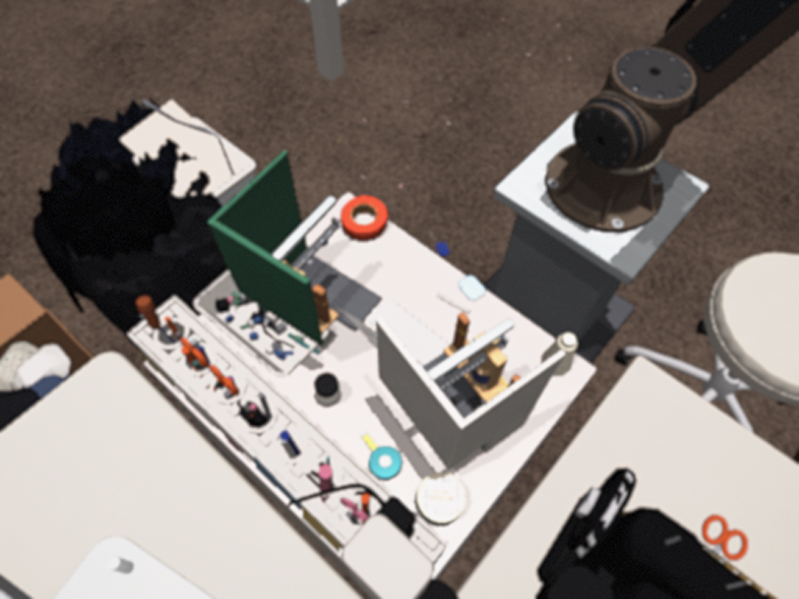

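View pics/side0.png

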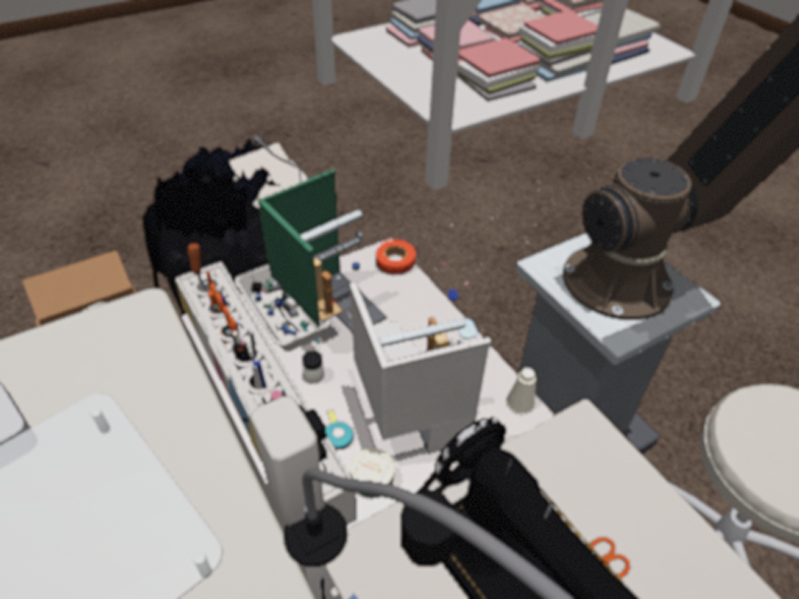

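The scene view shows the white stand at about (470,390) with the navy carrier on it, and the green stand at about (290,250) with the plain carrier. The side view shows the same stands from further left. I'll enlarge both.

```bash
python3 - <<'E'
from station import arm
import cv2
for n,(x,y) in dict(scene=(125,95),side=(150,105)).items():
    im=arm.grab_frame(n)[:,:,::-1]; cv2.imwrite(f"pics/{n}_raw.png",im)
    c=cv2.resize(im[y:y+200,x:x+266],None,fx=3,fy=3,interpolation=cv2.INTER_LANCZOS4)
    cv2.imwrite(f"pics/{n}_crop.png",c)
E
```

```text
(no output)
```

View pics/scene_crop.png

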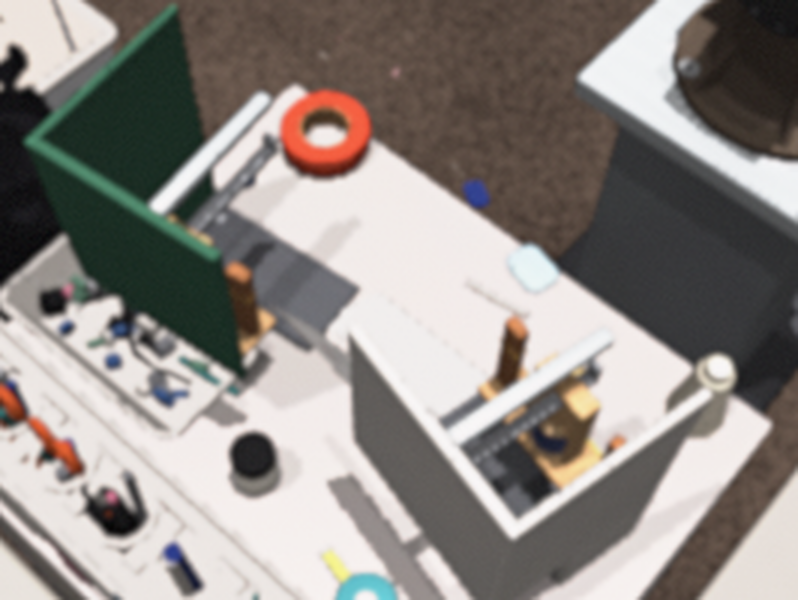

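View pics/side_crop.png

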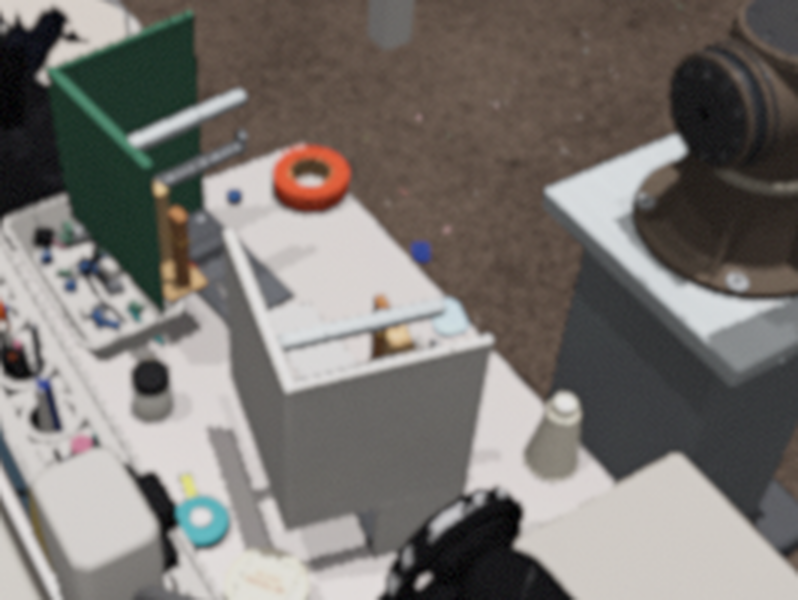

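Scene crop: the white board's top corner is at (515,532), the cheek front at (716,396), the guard tip at (608,336) and the navy post top at (516,322). The green corner is at (27,143). The side crop shows the same features. Next I fit the stand poses.

```bash
cat > h.py <<'E'
import numpy as np, cv2
from station import arm
from scipy.optimize import least_squares
OFF=dict(scene=(125,95),side=(150,105))
def full(n,p): return (np.array(p,float)+.5)/3-.5+np.array(OFF[n])   # crop -> picture
def proj(n,P,T=None):
    c=arm.camera_params(n); T=c["T"] if T is None else T
    p=(np.atleast_2d(P)-T[:3,3])@T[:3,:3]
    return np.c_[c["fx"]*p[:,0]/p[:,2]+c["cx"],c["fy"]*p[:,1]/p[:,2]+c["cy"]]
def ray(n,uv,z,T=None):
    c=arm.camera_params(n); T=c["T"] if T is None else T
    d=T[:3,:3]@[(uv[0]-c["cx"])/c["fx"],(uv[1]-c["cy"])/c["fy"],1]
    return T[:3,3]+d*(z-T[2,3])/d[2]
def place(p,L):
    L=np.atleast_2d(L); c,s=np.cos(p[2]),np.sin(p[2])
    return np.c_[p[0]+c*L[:,0]-s*L[:,1],p[1]+s*L[:,0]+c*L[:,1],L[:,2]]
def fit(obs):   # obs: list of (cam,uv,local)
    f=lambda p:np.concatenate([(proj(n,place(p,L))-uv).ravel() for n,uv,L in obs])
    return min((least_squares(f,[.55,.2,y],loss="soft_l1") for y in np.arange(-3,3,.7)),key=lambda r:r.cost),f
E
python3 - <<'E'
from h import *
mm=lambda *a:np.array(a)/1000
W=[("scene",(515,533),(82.5,88,270)),("scene",(716,396),(-82.5,88,270)),("scene",(350,332),(82.5,-88,270)),("scene",(609,336),(-82,0,222)),
("side",(290,390),(82.5,88,270)),("side",(491,342),(-82.5,88,270)),("side",(230,230),(82.5,-88,270)),("side",(445,304),(-82,0,222))]
G=[("scene",(27,143),(82.5,-88,270)),("scene",(177,6),(-82.5,-88,270)),("scene",(216,260),(82.5,88,270)),("scene",(266,98),(-82,0,222)),
("side",(53,72),(82.5,-88,270)),("side",(192,13),(-82.5,-88,270)),("side",(149,165),(82.5,88,270)),("side",(243,93),(-82,0,222))]
for nm,O in(("white",W),("green",G)):
    r,f=fit([(n,full(n,p),mm(*L)) for n,p,L in O]); print(nm,r.x,"\n",f(r.x).reshape(-1,2).round(1).tolist())
    print(" tip",place(r.x,mm(-78,0,160)))
    if nm=="white":
        for n,p,z in(("scene",(516,322),.17),("scene",(583,392),.17),("side",(381,298),.17)):
            w=ray(n,full(n,p),z); c,s=np.cos(r.x[2]),np.sin(r.x[2]); d=w[:2]-r.x[:2]; print(" post/eye",w,"local",c*d[0]+s*d[1],-s*d[0]+c*d[1])
    else:
        for n,p,z in(("scene",(240,270),.17),("side",(179,213),.17)):
            w=ray(n,full(n,p),z); c,s=np.cos(r.x[2]),np.sin(r.x[2]); d=w[:2]-r.x[:2]; print(" post",w,"local",c*d[0]+s*d[1],-s*d[0]+c*d[1])
for nm,p in dict(tape=(326,135),chalk=(533,268),jar=(253,460),cone=(700,420),teal=(367,610)).items(): print(nm,ray("scene",full("scene",p),.01))
for p in((345,195),(590,370),(430,560),(130,330),(442,498)): print(p,ray("scene",np.array(p)/1.56,0))
E
```

```text
Traceback (most recent call last):
  File "h.py", line 19, in fit
    return min((least_squares(f,[.55,.2,y],loss="soft_l1") for y in np.arange(-3,3,.7)),key=lambda r:r.cost),f
           ~~~^^^^^^^^^^^^^^^^^^^^^^^^^^^^^^^^^^^^^^^^^^^^^^^^^^^^^^^^^^^^^^^^^^^^^^^^^^^^^^^^^^^^^^^^^^^^^^
  File "h.py", line 19, in <genexpr>
    return min((least_squares(f,[.55,.2,y],loss="soft_l1") for y in np.arange(-3,3,.7)),key=lambda r:r.cost),f
                ~~~~~~~~~~~~~^^^^^^^^^^^^^^^^^^^^^^^^^^^^^
  File "h.py", line 18, in <lambda>
    f=lambda p:np.concatenate([(proj(n,place(p,L))-uv).ravel() for n,uv,L in obs])
                                ~~~~^^^^^^^^^^^^^^
  File "h.py", line 7, in proj
    c=arm.camera_params(n); T=c["T"] if T is None else T
ValueError: time passes only in moves, steps and waits
```

```bash
sed -i 's/arm.camera_params(n)/CP[n]/; s/^OFF=/CP={n:arm.camera_params(n) for n in("scene","side","wrist")}\nOFF=/' h.py
cat > m.py <<'E'
from h import *
mm=lambda *a:np.array(a)/1000
W=[("scene",(515,533),(82.5,88,270)),("scene",(716,396),(-82.5,88,270)),("scene",(350,332),(82.5,-88,270)),("scene",(609,336),(-82,0,222)),
("side",(290,390),(82.5,88,270)),("side",(491,342),(-82.5,88,270)),("side",(230,230),(82.5,-88,270)),("side",(445,304),(-82,0,222))]
G=[("scene",(27,143),(82.5,-88,270)),("scene",(177,6),(-82.5,-88,270)),("scene",(216,260),(82.5,88,270)),("scene",(266,98),(-82,0,222)),
("side",(53,72),(82.5,-88,270)),("side",(192,13),(-82.5,-88,270)),("side",(149,165),(82.5,88,270)),("side",(243,93),(-82,0,222))]
for nm,O in(("white",W),("green",G)):
    r,f=fit([(n,full(n,p),mm(*L)) for n,p,L in O]); print(nm,r.x,"\n",f(r.x).reshape(-1,2).round(1).tolist())
    print(" tip",place(r.x,mm(-78,0,160)))
    P=(("scene",(516,322),.17),("scene",(583,392),.17),("side",(381,298),.17)) if nm=="white" else (("scene",(240,270),.17),("side",(179,213),.17))
    for n,p,z in P:
        w=ray(n,full(n,p),z); c,s=np.cos(r.x[2]),np.sin(r.x[2]); d=w[:2]-r.x[:2]; print(" post/eye",w.round(4),"local",(c*d[0]+s*d[1]).round(4),(-s*d[0]+c*d[1]).round(4))
for nm,p in dict(tape=(326,135),chalk=(533,268),jar=(253,460),cone=(700,420),teal=(367,610)).items(): print(nm,ray("scene",full("scene",p),.01).round(3))
for p in((345,195),(590,370),(430,560),(130,330),(442,498)): print(p,ray("scene",np.array(p)/1.56,0).round(3))
E
python3 m.py
```

```text
white [ 0.57200505  0.07389646 -0.22765053] 
 [[-0.0, 2.4], [1.2, -0.4], [-0.8, -2.1], [1.9, -1.7], [-2.1, 0.7], [1.2, 0.1], [-2.9, -0.2], [-0.3, -0.3]]
 tip [[0.4960175  0.09150023 0.16      ]]
 post/eye [0.5071 0.0228 0.17  ] local -0.0517 -0.0644
 post/eye [0.5198 0.0954 0.17  ] local -0.0557 0.0092
 post/eye [0.5051 0.0226 0.17  ] local -0.0536 -0.0651
green [ 0.58381947 -0.22416351  0.12309173] 
 [[-0.1, -0.2], [-0.3, -1.2], [1.3, 1.1], [1.7, -1.2], [-3.1, -0.7], [-0.2, -0.8], [-1.2, 1.8], [0.2, 0.2]]
 tip [[ 0.50640964 -0.23374043  0.16      ]]
 post/eye [ 0.6138 -0.1637  0.17  ] local 0.0372 0.0563
 post/eye [ 0.6111 -0.1635  0.17  ] local 0.0346 0.0569
tape [ 0.388 -0.294  0.01 ]
chalk [ 0.372 -0.044  0.01 ]
jar [ 0.682 -0.102  0.01 ]
cone [0.396 0.16  0.01 ]
teal [0.712 0.056 0.01 ]
(345, 195) [ 0.367 -0.366  0.   ]
(590, 370) [0.361 0.203 0.   ]
(430, 560) [0.768 0.194 0.   ]
(130, 330) [ 0.832 -0.433  0.   ]
(442, 498) [0.69  0.151 0.   ]
```

Fit: white stand at (0.572, 0.074), yaw −0.228. Green stand at (0.584, −0.224), yaw 0.123. The navy carrier is at about x = −52 mm on its rail. I'll go up and across, then look with the wrist camera from above the navy post.

hand_motion(ticks=[[[0.04, 0, 0, -0.04, 0], [0.04, 0, 0, -0.08, 0], [0.04, 0, 0, -0.12, 0.1], [0.04, 0.1, 0.11, -0.12, 0.4], [0.04, 0.1, 0.11, -0.12, 0.4], [0.04, 0.1, 0.11, -0.12, 0.4], [0.04, 0.2, 0.22, -0.12, 0.8], [0.04, 0.2, 0.22, -0.12, 0.8], [0.04, 0.2, 0.22, -0.12, 0.8], [0.04, 0.2, 0.22, -0.12, 0.8], [0.04, 0.445, 0.482, -0.12, 1.43], [0.04, 0.445, 0.482, -0.12, 1.43], [0.04, 0.445, 0.482, -0.12, 1.43], [0.04, 0.445, 0.482, -0.12, 1.43], [0.04, 0.445, 0.482, -0.12, 1.43], [0.04, 0.445, 0.482, -0.12, 1.43], [0.04, 0.445, 0.482, -0.12, 1.43], [0.04, 0.445, 0.482, -0.12, 1.43], [0.04, 0.445, 0.482, -0.12, 1.43], [0.04, 0.445, 0.482, -0.12, 1.43]]])

```text
t: 1.87
eef_pos: [0.4856, 0.0158, 0.3462]
ee_rot: [3.141, -0.001, -1.802]
force: [0.0, 0.8, 0.4]
width: 0.0397
gripper_force: 0.0
```

```bash
python3 - <<'E'
from h import *
s=arm.get_state(); print(s["t"],s["eef_pos"],s["ee_rot"],s["q"].round(2)); np.savez("pics/w1.npz",p=s["eef_pos"],r=s["ee_rot"])
im=arm.grab_frame("wrist")[:,:,::-1]; cv2.imwrite("pics/w1raw.png",im)
cv2.imwrite("pics/w1.png",cv2.resize(im,None,fx=1.5,fy=1.5,interpolation=cv2.INTER_LANCZOS4))
E
```

```text
1.8667 [0.48555099 0.0157964  0.34622995] [ 3.14116718e+00 -1.33255133e-03 -1.80208790e+00] [ 0.44 -0.02 -0.18  0.   -1.41 -0.67]
```

View pics/w1.png

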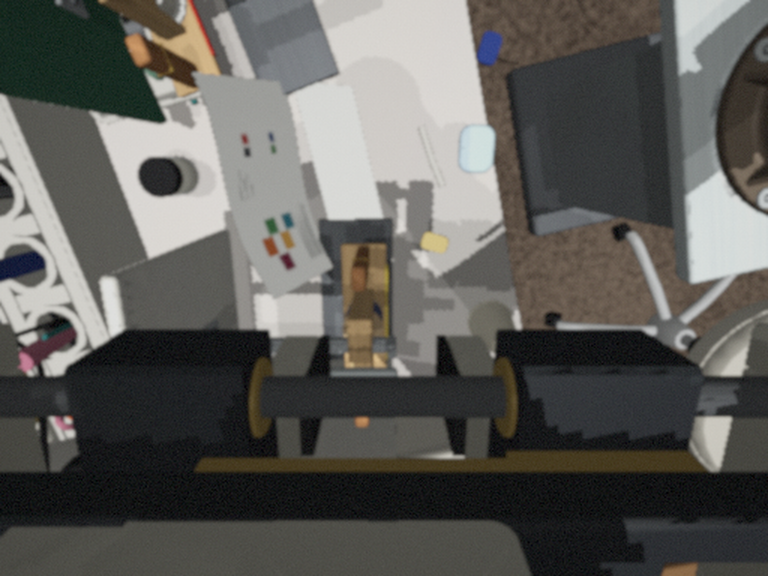

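The wrist view shows the navy carrier under the gripper, with its near post at about (360,270) and the eye at about (362,340). The yellow strip is at the right, which is −x. I'll take a closer crop.

```bash
python3 - <<'E'
import cv2
im=cv2.imread("pics/w1raw.png")[135:255,190:310]
cv2.imwrite("pics/w1c.png",cv2.resize(im,None,fx=5,fy=5,interpolation=cv2.INTER_LANCZOS4))
E
```

```text
(no output)
```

View pics/w1c.png

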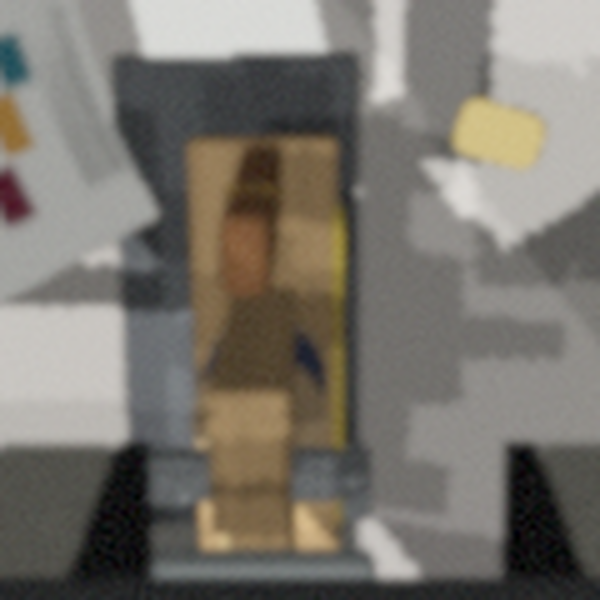

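Post top centre is at crop (248,254). The foot's end corners are at (187,137) and (340,137), and the eye's near edge is centred at about (250,390).

```bash
cat >> h.py <<'E'
from scipy.spatial.transform import Rotation as Ro
def wristT(p,r):
    T=np.eye(4); T[:3,:3]=Ro.from_euler("xyz",r).as_matrix(); T[:3,3]=p
    return T@CP["wrist"]["hand_eye"]
def crop(p,o,k): return (np.array(p,float)+.5)/k-.5+np.array(o)
def wfit(T,obs,x0):
    f=lambda p:np.concatenate([(proj("wrist",place(p,np.array(L)/1e3),T)-uv).ravel() for uv,L in obs])
    r=least_squares(f,x0); return r.x,f(r.x).reshape(-1,2).round(1).tolist()
E
python3 - <<'E'
from h import *
d=np.load("pics/w1.npz"); T=wristT(d["p"],d["r"]); o=(190,135)
O=[((248,254),(0,-60,170)),((187,137),(22,-71,73)),((340,137),(-22,-71,73)),((250,390),(0,-27,170))]
x,e=wfit(T,[(crop(p,o,5),L) for p,L in O],[.52,.08,-.23]); print(x,e)
print("post",place(x,[0,-.06,.17]))
w=np.array([.57200505,.07389646,-.22765053]); c,s=np.cos(w[2]),np.sin(w[2]); D=x[:2]-w[:2]; print("local in white",c*D[0]+s*D[1],-s*D[0]+c*D[1])
p,y=d["p"],d["r"][2]; D=place(x,[0,-.06,0])[0]-p; c,s=np.cos(y),np.sin(y); print("tool dx,dy",c*D[0]+s*D[1],s*D[0]-c*D[1])
E
```

```text
[ 0.52006838  0.08089395 -0.23018967] [[-0.1, 0.1], [0.3, 0.0], [-0.2, -0.0], [-0.0, -0.1]]
post [[0.50637865 0.02247656 0.17      ]]
local in white -0.05217592970933589 -0.004904600132921509
tool dx,dy -0.011276707262570587 -0.018741711242545304
```

Carrier pose is (0.520, 0.081), yaw −0.230, with sub-pixel residuals. It agrees with the stand fit (x −52 mm). I'll descend on the post and grip.

hand_motion(ticks=[[[0.04, -0.011, -0.019, 0, 0], [0.04, -0.011, -0.019, 0.04, 0], [0.04, -0.011, -0.019, 0.08, 0], [0.04, -0.011, -0.019, 0.12, 0], [0.04, -0.011, -0.019, 0.16, 0], [0.04, -0.011, -0.019, 0.19, 0], [0.04, -0.011, -0.019, 0.213, 0], [0.04, -0.011, -0.019, 0.213, 0], [0.04, -0.011, -0.019, 0.213, 0], [0.0, -0.011, -0.019, 0.213, 0], [0.0, -0.011, -0.019, 0.213, 0], [0.0, -0.011, -0.019, 0.213, 0], [0.0, -0.011, -0.019, 0.213, 0], [0.0, -0.011, -0.019, 0.213, 0], [0.0, -0.011, -0.019, 0.213, 0], [0.0, -0.011, -0.019, 0.213, 0], [0.0, -0.011, -0.019, 0.213, 0], [0.0, -0.011, -0.019, 0.213, 0]]], squeeze=50)

```text
t: 3.42
eef_pos: [0.5061, 0.0266, 0.1343]
ee_rot: [-3.14, 0.001, -1.798]
force: [-2.5, 0.7, 7.3]
width: 0.0115
gripper_force: 50.0
```

hand_motion(ticks=[[[0, 0, 0, -0.006, 0], [0, 0, 0, -0.012, 0], [0, 0, 0, -0.0185, 0], [0, 0, 0, -0.0185, 0], [0, 0, 0, -0.0185, 0], [0, 0, 0, -0.0185, 0]]], squeeze=55)

```text
t: 3.92
eef_pos: [0.5054, 0.0265, 0.1519]
ee_rot: [3.141, 0.0, -1.798]
force: [0.1, -0.5, -1.5]
width: 0.0114
gripper_force: 54.9
```

```bash
python3 - <<'E'
from h import *
s=arm.get_state(); print(s["eef_pos"],s["ee_rot"],s["moment"]); np.savez("pics/w2.npz",p=s["eef_pos"],r=s["ee_rot"])
a=arm.grab_frame("wrist")[:,:,::-1]; cv2.imwrite("pics/w2raw.png",a)
b=arm.grab_frame("scene")[:,:,::-1][180:280,255:375]; c=arm.grab_frame("side")[:,:,::-1][180:280,230:350]
f=lambda i,k:cv2.resize(i,None,fx=k,fy=k,interpolation=cv2.INTER_LANCZOS4)
bc=np.vstack([f(b,3),f(c,3)]); A=f(a[:,100:400],600/384)[:,:440]; print(bc.shape,A.shape)
cv2.imwrite("pics/m2.png",np.hstack([bc,A]))
E
```

```text
[0.50544661 0.02645872 0.15193717] [ 3.14137429e+00  5.52405964e-05 -1.79799603e+00] [ 0.03200462 -0.05378744  0.04473286]
(600, 360, 3) (600, 440, 3)
```

View pics/m2.png

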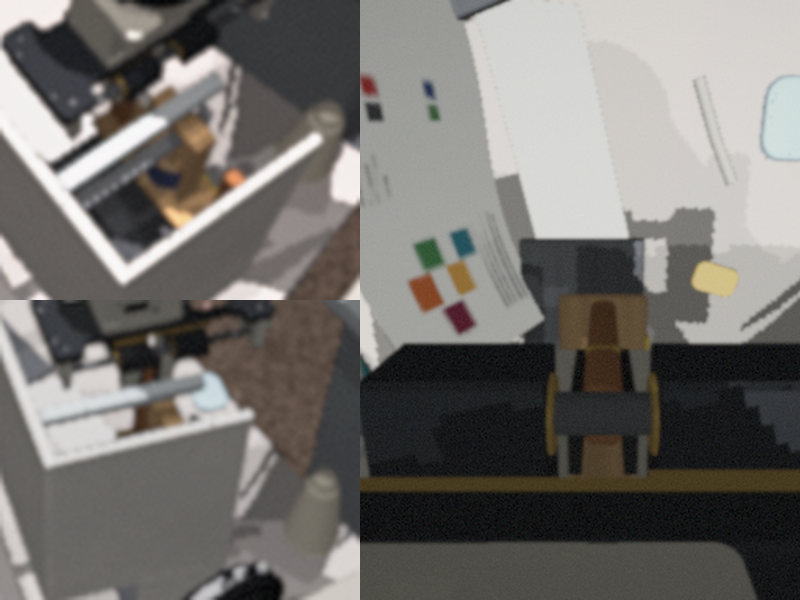

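The composite shows the post held between the fingers, and the weight (−1.5 N) is fully on the gripper. The foot's far-end corners are at about (228,188) and (284,188) in the raw wrist picture. Next I check the tilt against the prediction and plan the way out.

```bash
python3 - <<'E'
from h import *
d=np.load("pics/w2.npz"); T=wristT(d["p"],d["r"])
x=[.5194,.0809,-.230]
for z in(.0786,.0826,.0866): print(z,proj("wrist",place(x,[[.022,-.071,z+.008],[-.022,-.071,z+.008]]),T).round(1).tolist())
# tool-frame shifts
yaw=d["r"][2]; c,s=np.cos(yaw),np.sin(yaw); t=lambda D:(round(c*D[0]+s*D[1],4),round(s*D[0]-c*D[1],4))
u=np.array([np.cos(-.2277),np.sin(-.2277)])
print("out 75mm",t(-.075*u)); print("to stage", t(np.array([.45,-.075])-np.array([.5194,.0809])))
E
```

```text
0.0786 [[225.8, 187.4], [282.8, 187.5]]
0.0826 [[225.3, 188.7], [283.2, 188.8]]
0.0866 [[224.8, 190.1], [283.7, 190.2]]
out 75mm (np.float64(-0.0), np.float64(0.075))
to stage (np.float64(0.1675), np.float64(0.0325))
```

```bash
python3 - <<'E'
from h import *
d=np.load("pics/w2.npz"); T=wristT(d["p"],d["r"])
for nm,p in dict(yellow=(715,278),chalkL=(765,120),whiteBR=(627,238),whiteBL=(540,238),whiteT=(570,0),pinT=(700,80),pinB=(732,183)).items():
    print(nm,ray("wrist",(100+(p[0]-360)/1.5625,p[1]/1.5625),0,T).round(3))
yaw=d["r"][2]; c,s=np.cos(yaw),np.sin(yaw); t=lambda D:(round(c*D[0]+s*D[1],4),round(s*D[0]-c*D[1],4))
y=.123; C=np.array([.443,-.075]); tcp=C+(-.056)*np.array([-np.sin(y),np.cos(y)]); print("stage tcp",tcp,"tool shift",t(tcp-d["p"][:2]))
E
```

```text
yellow [0.431 0.041 0.   ]
chalkL [ 0.384 -0.052  0.   ]
whiteBR [0.483 0.001 0.   ]
whiteBL [ 0.539 -0.012  0.   ]
whiteT [ 0.486 -0.143  0.   ]
pinT [ 0.419 -0.083  0.   ]
pinB [ 0.41  -0.019  0.   ]
stage tcp [ 0.44987065 -0.13057692] tool shift (np.float64(0.1655), np.float64(0.0188))
```

Pulling out along tool +y, then across to the staging spot at (0.450, −0.080), yaw 0.06, which is clear of the chalk, the thin strip and both stands.

hand_motion(ticks=[[[0, 0, 0.01, 0, 0], [0, 0, 0.025, 0, 0], [0, 0, 0.04, 0, 0], [0, 0, 0.053, 0, 0], [0, 0, 0.062, 0, 0], [0, 0.01, 0.063, 0, 0], [0, 0.03, 0.063, 0, 0], [0, 0.05, 0.063, 0, 0], [0, 0.075, 0.063, 0, 0], [0, 0.1, 0.062, 0, 0], [0, 0.12, 0.055, 0, -0.05], [0, 0.14, 0.045, 0, -0.1], [0, 0.155, 0.035, 0, -0.16], [0, 0.165, 0.023, 0, -0.22], [0, 0.17, 0.014, 0, -0.287], [0, 0.17, 0.014, 0.01, -0.287], [0, 0.17, 0.014, 0.03, -0.287], [0, 0.17, 0.014, 0.05, -0.287], [0, 0.17, 0.014, 0.06, -0.287], [0, 0.17, 0.014, 0.06, -0.287]]])

```text
t: 5.73
eef_pos: [0.4514, -0.1359, 0.0894]
ee_rot: [3.137, 0.0, -1.513]
force: [-0.3, 0.4, -1.9]
width: 0.0119
gripper_force: 54.9
```

```bash
python3 - <<'E'
from h import *
s=arm.get_state(); print(s["q"].round(2))
f=lambda i,k:cv2.resize(i,None,fx=k,fy=k,interpolation=cv2.INTER_LANCZOS4)
b=f(arm.grab_frame("scene")[:,:,::-1][120:270,200:400],3)[:, :400]; c=f(arm.grab_frame("side")[:,:,::-1][140:290,170:303],3)[:,:399]
cv2.imwrite("pics/m3.png",np.hstack([b,c]))
E
```

```text
[ 0.13  0.17 -0.61 -0.   -0.8  -0.07]
```

View pics/m3.png

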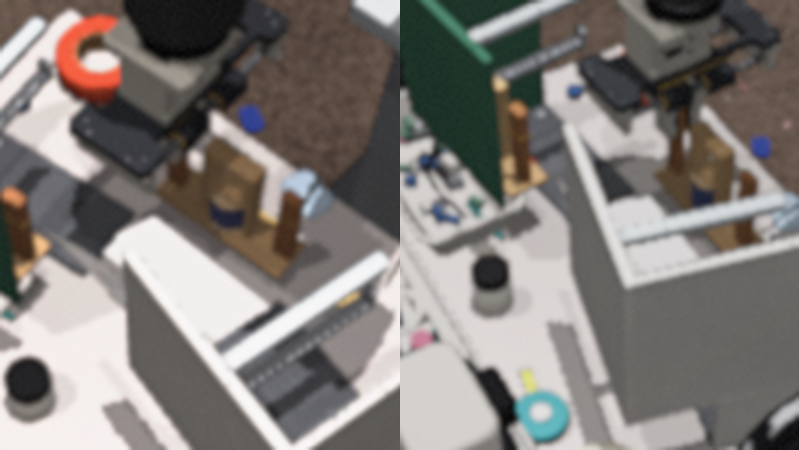

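The carrier is off the rail and held upright between the stands. Its other post is at (290,220) in the left half, with clear floor below. Its bottom is about 20 mm up, so I'll lower it gently.

hand_motion(ticks=[[[0, 0, 0, 0.008, 0], [0, 0, 0, 0.014, 0], [0, 0, 0, 0.017, 0], [0, 0, 0, 0.019, 0], [0, 0, 0, 0.019, 0], [0, 0, 0, 0.019, 0]]])

```text
t: 6.33
eef_pos: [0.4538, -0.136, 0.0731]
ee_rot: [3.142, -0.0, -1.511]
force: [-0.2, 0.8, -1.6]
width: 0.0122
gripper_force: 54.9
```

hand_motion(ticks=[[[0, 0, 0, 0.001, 0], [0, 0, 0, 0.002, 0], [0, 0, 0, 0.003, 0], [0, 0, 0, 0.003, 0], [0, 0, 0, 0.003, 0]]])

```text
t: 6.75
eef_pos: [0.4537, -0.136, 0.07]
ee_rot: [3.141, -0.0, -1.511]
force: [0.3, 0.2, -1.6]
width: 0.0117
gripper_force: 54.9
```

hand_motion(ticks=[[[0, 0, 0, 0.001, 0], [0, 0, 0, 0.0015, 0], [0, 0, 0, 0.0015, 0], [0, 0, 0, 0.0015, 0]]])

```text
t: 7.08
eef_pos: [0.454, -0.1361, 0.0696]
ee_rot: [-3.141, -0.0, -1.51]
force: [-3.9, 1.8, 11.7]
width: 0.0116
gripper_force: 55.0
```

It's standing on the surface (contact 11.7 N). Now I release, rise, move over to the other post, and look.

hand_motion(ticks=[[[0.012, 0, 0, 0, 0], [0.04, 0, 0, 0, 0], [0.04, 0, 0, 0, 0], [0.04, 0, 0, 0, 0], [0.04, 0, 0, 0, 0], [0.04, 0, 0, -0.02, 0], [0.04, 0, 0, -0.05, 0], [0.04, 0, 0, -0.085, 0], [0.04, 0, 0, -0.11, 0], [0.04, -0.03, 0, -0.11, 0], [0.04, -0.07, 0, -0.11, 0], [0.04, -0.1, 0, -0.11, 0], [0.04, -0.116, 0, -0.11, 0], [0.04, -0.116, 0, -0.11, 0], [0.04, -0.116, 0, -0.11, 0]]])

```text
t: 8.33
eef_pos: [0.4468, -0.0194, 0.1786]
ee_rot: [-3.141, 0.0, -1.509]
force: [-0.3, -1.1, -0.3]
width: 0.0399
gripper_force: 0.0
```

```bash
python3 - <<'E'
from h import *
s=arm.get_state(); print(s["eef_pos"],s["ee_rot"]); np.savez("pics/w4.npz",p=s["eef_pos"],r=s["ee_rot"])
f=lambda i,k:cv2.resize(i,None,fx=k,fy=k,interpolation=cv2.INTER_LANCZOS4)
a=arm.grab_frame("wrist")[:,:,::-1]; cv2.imwrite("pics/w4raw.png",a)
b=f(arm.grab_frame("scene")[:,:,::-1][120:270,200:333],2.67)[:400]
A=f(a[0:270,130:380],480/270)[:,:444]; b=cv2.resize(b,(355,480))
cv2.imwrite("pics/m4.png",np.hstack([A,b])); print(A.shape)
E
```

```text
[ 0.4467681  -0.01941416  0.17857972] [-3.1414987e+00  6.4236546e-05 -1.5085603e+00]
(480, 444, 3)
```

View pics/m4.png

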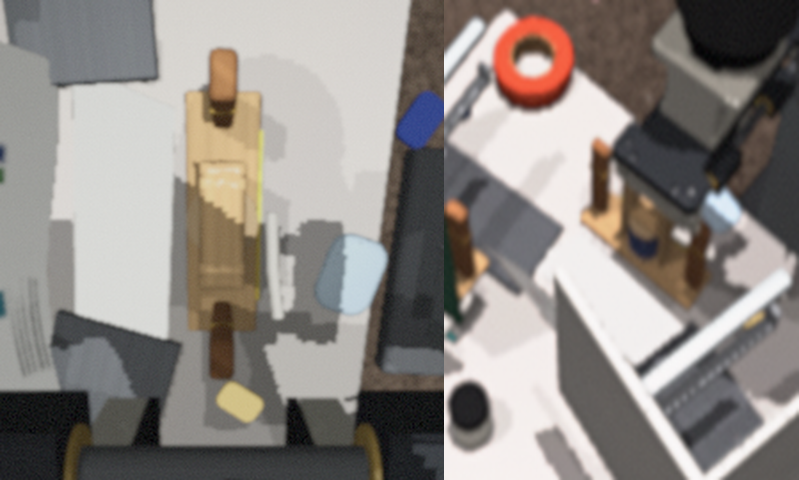

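The carrier stands upright and free, with post tops at (224,71) and (221,355) in the left composite. The yellow strip is on the −x side and the chalk is untouched. Computing the shift for the second grasp.

```bash
python3 - <<'E'
from h import *
d=np.load("pics/w4.npz"); T=wristT(d["p"],d["r"]); o=(130,0); k=480/270
x,e=wfit(T,[(crop((224,71),o,k),(0,-60,105)),(crop((221,355),o,k),(0,60,105))],[.45,-.08,.06]); print(x,e)
y=d["r"][2]; D=place(x,[0,.06,0])[0]-d["p"]; c,s=np.cos(y),np.sin(y); print("tool dx,dy",c*D[0]+s*D[1],s*D[0]-c*D[1],"turn",y-(x[2]-np.pi/2))
E
```

```text
[ 0.45081722 -0.08053347  0.05050906] [[0.0, -1.3], [-0.0, 1.7]]
tool dx,dy 0.0012569440425815811 -0.0009435227340547611 turn 0.011726958647617414
```

hand_motion(ticks=[[[0.04, 0.001, -0.001, 0.03, 0.006], [0.04, 0.001, -0.001, 0.065, 0.006], [0.04, 0.001, -0.001, 0.095, 0.006], [0.04, 0.001, -0.001, 0.109, 0.006], [0.04, 0.001, -0.001, 0.109, 0.006], [0.04, 0.001, -0.001, 0.109, 0.006], [0, 0.001, -0.001, 0.109, 0.006], [0, 0.001, -0.001, 0.109, 0.006], [0, 0.001, -0.001, 0.109, 0.006], [0, 0.001, -0.001, 0.109, 0.006], [0, 0.001, -0.001, 0.109, 0.006], [0, 0.001, -0.001, 0.109, 0.006], [0, 0.001, -0.001, 0.109, 0.006], [0, 0.001, -0.001, 0.109, 0.006]]], squeeze=55)

```text
t: 9.6
eef_pos: [0.4482, -0.021, 0.0701]
ee_rot: [-3.141, 0.0, -1.516]
force: [-1.8, 0.3, 6.9]
width: 0.0116
gripper_force: 55.0
```

```bash
python3 - <<'E'
from h import *
print(arm.get_state()["eef_pos"],arm.get_state()["ee_rot"])
E
```

```text
[ 0.44815134 -0.02098544  0.07012712] [-3.14081924e+00  6.40713947e-05 -1.51633259e+00]
```

Second grasp is good. Lifting to bottom at about 83 mm, across to in front of the green rail, yaw aligned.

hand_motion(ticks=[[[0, 0, 0, -0.005, 0], [0, 0, 0, -0.015, 0], [0, 0, 0, -0.035, 0], [0, 0, 0, -0.06, 0], [0, 0, 0, -0.0785, 0], [0, 0.005, 0.002, -0.0835, 0], [0, 0.02, 0.006, -0.0835, 0], [0, 0.045, 0.01, -0.0835, -0.02], [0, 0.07, 0.012, -0.0835, -0.04], [0, 0.095, 0.012, -0.0835, -0.06], [0, 0.12, 0.012, -0.0835, -0.068], [0, 0.14, 0.012, -0.0835, -0.068], [0, 0.153, 0.012, -0.0835, -0.068], [0, 0.159, 0.012, -0.0835, -0.068], [0, 0.159, 0.012, -0.0835, -0.068], [0, 0.159, 0.012, -0.0835, -0.068]]])

```text
t: 10.93
eef_pos: [0.4439, -0.1805, 0.1526]
ee_rot: [3.141, 0.0, -1.45]
force: [0.9, -0.1, -1.8]
width: 0.0117
gripper_force: 55.0
```

```bash
python3 - <<'E'
from h import *
s=arm.get_state(); print(s["eef_pos"],s["ee_rot"],s["q"].round(2)); np.savez("pics/w5.npz",p=s["eef_pos"],r=s["ee_rot"])
f=lambda i,k:cv2.resize(i,None,fx=k,fy=k,interpolation=cv2.INTER_LANCZOS4)
a=arm.grab_frame("wrist")[:,:,::-1]; cv2.imwrite("pics/w5raw.png",a)
b=f(arm.grab_frame("scene")[:,:,::-1][70:220,130:260],3); c=f(arm.grab_frame("side")[:,:,::-1][70:120,150:280],3)
A=f(a[0:300,90:340],1.6*1.25)
cv2.imwrite("pics/m5.png",np.hstack([A[:600,:410],np.vstack([b,c])])); print(A.shape)
E
```

```text
[ 0.44389551 -0.18047808  0.15257905] [ 3.14066662e+00  4.06471762e-04 -1.44984149e+00] [ 0.03  0.1  -0.51 -0.   -0.96  0.1 ]
(600, 500, 3)
```

View pics/m5.png

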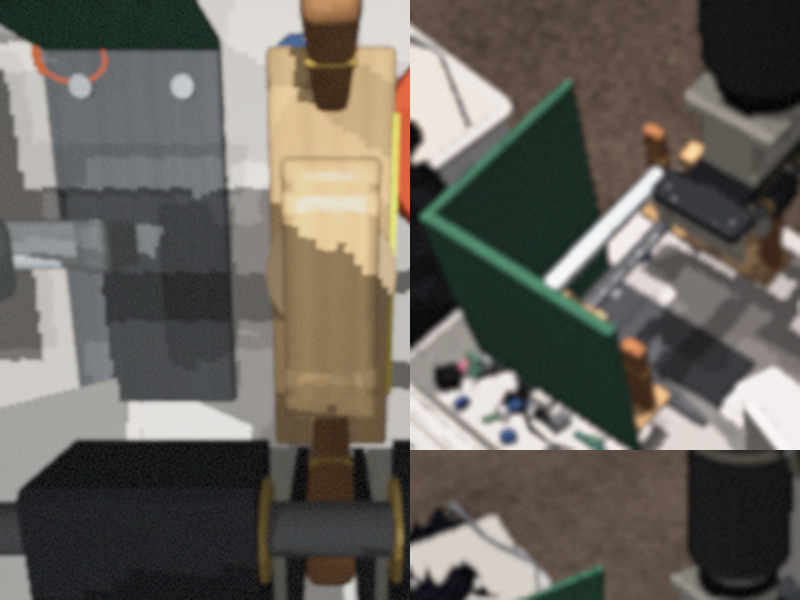

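The wrist view shows the held carrier upright with its eye centred at about (332,287). The green base plate's front-left corner is at (235,400), and the rail end sits at about (105,243) to its left. Holding these against the fit.

```bash
cat > chk.py <<'E'
from h import *
d=np.load("pics/w5.npz"); T=wristT(d["p"],d["r"]); g=np.array([.58381947,-.22416351,.12309173])
P=lambda x,L:((proj("wrist",place(x,np.array(L)/1e3),T)-(90,0)+.5)*2-.5).round(0).tolist()
print("base corners",P(g,[(-82.5,88,8),(-82.5,-40,8)]))
print("stop top",P(g,[(-82,6,172),(-82,-6,172),(-74,6,172),(-74,-6,172)]))
print("stop bottom",P(g,[(-82,6,150),(-82,-6,150)]))
print("guard end",P(g,[(-82,7,210),(-82,-7,210),(-82,7,222),(-82,-7,222)]))
print("cheek",P(g,[(-82.5,-80,270),(-82.5,-80,100),(-82.5,-80,8)]))
y=d["r"][2]+np.pi/2; c=d["p"][:2]-.06*np.array([-np.sin(y),np.cos(y)]); x=[c[0],c[1],y]; z=1e3*(d["p"][2]-.0701)
print("carrier",x,z,"eye top",P(x,[(-10,-27,z+105),(10,-27,z+105),(-10,27,z+105),(10,27,z+105)]),"foot",P(x,[(-22,-71,z+8),(22,-71,z+8),(22,71,z+8)]))
cc,s=np.cos(g[2]),np.sin(g[2]); D=c-g[:2]; print("in green frame",cc*D[0]+s*D[1],-s*D[0]+cc*D[1])
im=cv2.cvtColor(cv2.imread("pics/w5raw.png"),cv2.COLOR_BGR2GRAY)
print(im[100:142:2,90:174:3])
E
python3 chk.py
```

```text
base corners [[235.0, 415.0], [222.0, 160.0]]
stop top [[108.0, 302.0], [103.0, 249.0], [74.0, 303.0], [68.0, 249.0]]
stop bottom [[138.0, 291.0], [134.0, 245.0]]
guard end [[30.0, 338.0], [18.0, 254.0], [-9.0, 353.0], [-24.0, 259.0]]
cheek [[-1127.0, -1785.0], [165.0, -6.0], [218.0, 67.0]]
carrier [np.float64(0.4511351213678248), np.float64(-0.24003971666756135), np.float64(0.12095483527747275)] 82.4790514156984 eye top [[384.0, 143.0], [280.0, 143.0], [378.0, 411.0], [285.0, 411.0]] foot [[397.0, 37.0], [264.0, 37.0], [275.0, 441.0]]
in green frame -0.13362972734944506 0.0005350500992499611
[[ 95  93  95  94  93  96  95 104 117 114  62  66  77  78  78  78  76  78
   76  75  76  78  75  78  78  77  73  75]
 [ 95  97  93  94  94  95  93 106 118 114  63  71  77  76  77  77  78  73
   76  77  73  76  73  78  78  78  71  69]
 [ 93  94  95  99  98  94  95 108 114 117  66  69  78  77  77  77  79  75
   77  77  73  78  73  80  77  77  72  62]
 [ 94  94  93  99  96  97  93 109 116 117  73  66  75  76  79  80  79  76
   76  75  75  78  75  78  76  76  72  64]
 [ 92  94  94  91  93  92  92  9
[... 1257 characters left out ...]
 75  76 132 193 190 193 189 174 171 166 122 105 109 103 107 112 109 104
   80  66  63  57  63  70  74  80  77  64]
 [ 75  73 112 176 176 176 179 176 176 178 145  98  99  97 105 111 112 107
   83  63  64  67  69  78  75  77  77  65]
 [ 76  73  87 128 128 138 168 168 167 179 175 123  97  98  95  99  98  98
   75  61  69  72  78  77  73  77  75  63]
 [ 73  73  75  92  92 121 188 189 196 202 203 145 104 107 104  99  98  89
   66  54  60  66  67  72  59  60  66  50]
 [ 75  73  75  92  97 110 175 190 193 203 205 158 108 109 110 108 112  90
   56  56  55  56  57  58  56  55  57  42]
 [ 71  74  75  98  97  94 162 189 190 203 205 169 108 111 109 110 111  93
   57  57  54  57  57  55  57  56  58  50]]
```

Rail end and stand fit differ by about 7 mm in the wrist view. I'll fit the held carrier (with tilt) and the stand from the wrist readings.

```bash
cat > fit5.py <<'E'
from h import *
d=np.load("pics/w5.npz"); T=wristT(d["p"],d["r"])
O=[((268,47),(22,-71,8)),((396,47),(-22,-71,8)),((275,442),(22,71,8)),((283,160),(10,-27,105)),((379,160),(-10,-27,105)),((287,412),(10,27,105)),((376,414),(-10,27,105))]
uv=np.array([crop(p,(90,0),2) for p,_ in O]); L=np.array([l for _,l in O])/1e3
h=np.array([0,.06,.0701])   # TCP in carrier frame
def f(p): # free: lateral shift of grasp, z, roll, pitch, yaw
    R=Ro.from_euler("xyz",[p[3],p[4],p[5]]).as_matrix()
    return (proj("wrist",(L-h)@R.T+d["p"]+p[:3],T)-uv).ravel()
y=d["r"][2]+np.pi/2
for mask in ([1,1,1,1,0,1],[1,1,0,1,0,1],[1,1,1,0,0,1]):
    m=np.array(mask,bool); g=lambda q:f(np.where(m,np.put(b:=np.zeros(6),np.flatnonzero(m),q) or b,[0,0,0,0,0,y]))
    r=least_squares(g,np.array([0,0,0,0,0,y])[m]); print(mask,r.x.round(4),r.cost.round(1),r.fun.round(1).tolist())
# stand from wrist: x,y at fixed yaw, per feature
for p,z in(((235,400),.008),((78,220),.172),((104,220),.150),((104,266),.150)): print(p,z,ray("wrist",crop(p,(90,0),2),z,T).round(4))
g=np.array([.58381947,-.22416351,.12309173]); print(place(g,np.array([(-82.5,88,8),(-82,-6,172),(-82,-6,150),(-82,6,150)])/1e3).round(4))
E
python3 fit5.py
```

```text
[1, 1, 1, 1, 0, 1] [-0.      0.0023 -0.006  -0.0052  0.1169] 2.0 [-0.9, 0.2, 0.0, 0.5, 0.1, -0.8, -0.3, -0.2, 1.2, -0.1, -0.1, 0.6, -0.4, -0.3]
[1, 1, 0, 1, 0, 1] [0.     0.0022 0.0096 0.1163] 26.4 [-1.4, -0.0, 0.7, 0.3, -0.6, 3.0, -1.1, -3.0, 2.3, -2.8, -1.0, 3.3, 0.5, 2.4]
[1, 1, 1, 0, 0, 1] [-0.      0.0023 -0.0054  0.1167] 2.8 [-0.9, 0.8, 0.0, 1.1, 0.1, -0.1, -0.3, -0.7, 1.2, -0.5, -0.1, 0.5, -0.4, -0.4]
(235, 400) 0.008 [ 0.4916 -0.1555  0.008 ]
(78, 220) 0.172 [ 0.5088 -0.2459  0.172 ]
(104, 220) 0.15 [ 0.511  -0.2457  0.15  ]
(104, 266) 0.15 [ 0.5108 -0.2339  0.15  ]
[[ 0.4911 -0.147   0.008 ]
 [ 0.5032 -0.2402  0.172 ]
 [ 0.5032 -0.2402  0.15  ]
 [ 0.5017 -0.2283  0.15  ]]
```

Reinterpreted: the band at x 78–104 is the stop's top, with the dark outer face to its right, so x agrees with the fit within about 1 mm. In y the stand lies about 8 mm further −y. That is consistent with the base corner, the guard bar, and the same −5 mm bias seen at the white stand. A quick check of the apparent depth bias, using the picture of the carrier standing on the table:

```bash
python3 - <<'E'
from h import *
d=np.load("pics/w4.npz"); T=wristT(d["p"],d["r"]); k=480/270
O=[((187,92),(22,-71,8)),((262,92),(-22,-71,8)),((188,329),(22,71,8)),((201,163),(10,-27,105)),((246,163),(-10,-27,105)),((224,48),(0,-70,105)),((221,378),(0,70,105))]
def f(p): return np.concatenate([(proj("wrist",place(p[:3],np.array(L)/1e3+[0,0,p[3]]),T)-crop(q,(130,0),k)) [0] for q,L in O])
r=least_squares(f,[.45,-.08,.06,0]); print(r.x.round(4),r.fun.round(1).tolist())
# shifts in tool axes at w5
d=np.load("pics/w5.npz"); y=d["r"][2]; c,s=np.cos(y),np.sin(y); a=.123
for D in (np.array([np.cos(a),np.sin(a)])*.0986, np.array([np.sin(a),-np.cos(a)])*.008): print(c*D[0]+s*D[1],s*D[0]-c*D[1])
E
```

```text
[ 0.4504 -0.0788  0.051  -0.0059] [-0.6, -0.2, -0.1, 0.3, -0.2, 0.4, -0.6, -0.8, 0.6, -0.5, 0.4, 0.8, 0.2, 0.1]
-0.000201653101065416 -0.09859979379302387
0.007999983269210862 -1.636130637447592e-05
```

The same −6 mm bias appears with the carrier truly on the table, so there was no slip; it's camera bias. Relative to the carrier, the rail is about 9.5 mm further −y. I'll shift and insert in stages, watching the force.

hand_motion(ticks=[[[0, 0.005, 0, -0.001, 0], [0, 0.0095, 0, -0.001, 0], [0, 0.0095, 0, -0.001, 0], [0, 0.0095, -0.01, -0.001, 0], [0, 0.0095, -0.02, -0.001, 0], [0, 0.0095, -0.03, -0.001, 0], [0, 0.0095, -0.04, -0.001, 0], [0, 0.0095, -0.05, -0.001, 0], [0, 0.0095, -0.055, -0.001, 0], [0, 0.0095, -0.055, -0.001, 0]]])

```text
t: 11.92
eef_pos: [0.5015, -0.1831, 0.1537]
ee_rot: [3.141, -0.0, -1.448]
force: [0.6, -0.6, -2.3]
width: 0.0117
gripper_force: 55.0
```

hand_motion(ticks=[[[0, 0, -0.008, 0, 0], [0, 0, -0.018, 0, 0], [0, 0, -0.028, 0, 0], [0, 0, -0.037, 0, 0], [0, 0, -0.043, 0, 0], [0, 0, -0.043, 0, 0], [0, 0, -0.043, 0, 0]]])

```text
t: 12.5
eef_pos: [0.5429, -0.1779, 0.1537]
ee_rot: [3.141, 0.0, -1.449]
force: [-0.3, 0.7, -1.5]
width: 0.0118
gripper_force: 55.0
```

hand_motion(ticks=[[[0, 0, 0, 0.005, 0], [0, 0, 0, 0.01, 0], [0, 0, 0, 0.015, 0], [0, 0, 0, 0.0165, 0], [0, 0, 0, 0.0165, 0], [0, 0, 0, 0.0165, 0]]])

```text
t: 13.0
eef_pos: [0.5427, -0.1781, 0.1374]
ee_rot: [3.141, -0.0, -1.449]
force: [0.3, -0.2, -1.1]
width: 0.0121
gripper_force: 55.0
```

hand_motion(ticks=[[[0, 0, 0, 0.0008, 0], [0, 0, 0, 0.0016, 0], [0, 0, 0, 0.0016, 0], [0, 0, 0, 0.0016, 0]]])

```text
t: 13.33
eef_pos: [0.5429, -0.1781, 0.136]
ee_rot: [-3.141, -0.0, -1.449]
force: [0.9, 0.3, -1.1]
width: 0.012
gripper_force: 55.0
```

hand_motion(ticks=[[[0, 0, 0, 0.0005, 0], [0, 0, 0, 0.001, 0], [0, 0, 0, 0.001, 0], [0, 0, 0, 0.001, 0]]])

```text
t: 13.67
eef_pos: [0.543, -0.1781, 0.1351]
ee_rot: [-3.141, -0.0, -1.449]
force: [-1.5, 0.8, -0.7]
width: 0.0115
gripper_force: 55.0
```

hand_motion(ticks=[[[0, 0, 0, 0.0005, 0], [0, 0, 0, 0.0008, 0], [0, 0, 0, 0.0008, 0]]])

```text
t: 13.92
eef_pos: [0.5431, -0.1781, 0.1349]
ee_rot: [-3.141, -0.0, -1.448]
force: [-2.2, 3.1, 4.1]
width: 0.0117
gripper_force: 55.0
```

Contact is exactly at the expected hanging height. Release, settle, and rise straight up.

hand_motion(ticks=[[[0.012, 0, 0, 0, 0], [0.018, 0, 0, 0, 0], [0.03, 0, 0, 0, 0], [0.04, 0, 0, 0, 0], [0.04, 0, 0, 0, 0], [0.04, 0, 0, 0, 0], [0.04, 0, 0, 0, 0], [0.04, 0, 0, -0.01, 0], [0.04, 0, 0, -0.03, 0], [0.04, 0, 0, -0.06, 0], [0.04, 0, 0, -0.1, 0], [0.04, 0, 0, -0.14, 0], [0.04, 0, 0, -0.17, 0], [0.04, 0, 0.03, -0.17, 0], [0.04, 0, 0.06, -0.17, 0], [0.04, -0.03, 0.06, -0.17, 0], [0.04, -0.06, 0.06, -0.17, 0], [0.04, -0.08, 0.06, -0.17, 0], [0.04, -0.08, 0.06, -0.17, 0]]])

```text
t: 15.5
eef_pos: [0.473, -0.1038, 0.3056]
ee_rot: [-3.139, 0.001, -1.447]
force: [-0.2, 0.3, 0.4]
width: 0.04
gripper_force: 0.0
```

```bash
python3 - <<'E'
from h import *
s=arm.get_state(); print(s["eef_pos"],s["ee_rot"]); np.savez("pics/w6.npz",p=s["eef_pos"],r=s["ee_rot"])
a=arm.grab_frame("wrist")[:,:,::-1]; cv2.imwrite("pics/w6raw.png",a)
b=arm.grab_frame("scene")[:,:,::-1]; cv2.imwrite("pics/s6raw.png",b)
cv2.imwrite("pics/d6raw.png",arm.grab_frame("side")[:,:,::-1])
# predicted post tops / strip of navy and plain in pictures
g=np.array([.585,-.2336,.123]); T=wristT(s["eef_pos"],s["ee_rot"])
L=np.array([(-35,60,170),(-35,-60,170),(38,60,170),(-57,0,73)])/1e3; P=place(g,L)
for n,TT,im in(("wrist",T,a),("scene",None,b)):
    print(n,proj(n,P,TT).round(0).tolist())
    hsv=cv2.cvtColor(np.ascontiguousarray(im),cv2.COLOR_BGR2HSV)
    for nm,lo,hi in(("yellow",(23,120,100),(35,255,255)),("brown",(5,120,60),(17,230,200))):
        _,_,st,ce=cv2.connectedComponentsWithStats(cv2.inRange(hsv,lo,hi))
        print(nm,[(ce[i].round(0).tolist(),st[i].tolist()) for i in range(1,len(st)) if st[i,4]>25])
E
```

```text
[ 0.47297939 -0.10382144  0.30557757] [-3.13932516e+00  5.75340632e-04 -1.44706829e+00]
wrist [[191.0, 99.0], [183.0, -52.0], [114.0, 99.0], [223.0, 49.0]]
yellow [([225.0, 64.0], [223, 45, 4, 46, 81])]
brown [([329.0, 41.0], [300, 0, 71, 64, 426]), ([346.0, 16.0], [325, 3, 32, 38, 268]), ([129.0, 103.0], [109, 90, 45, 23, 573]), ([196.0, 102.0], [187, 92, 20, 20, 255])]
scene [[222.0, 162.0], [183.0, 139.0], [202.0, 184.0], [211.0, 167.0]]
yellow []
brown [([233.0, 133.0], [225, 128, 19, 11, 82]), ([184.0, 143.0], [180, 138, 9, 12, 66]), ([233.0, 149.0], [221, 145, 24, 8, 54]), ([224.0, 175.0], [220, 163, 10, 24, 126]), ([19.0, 206.0], [0, 177, 57, 61, 1122]), ([206.0, 194.0], [200, 182, 12, 25, 156]), ([94.0, 198.0], [87, 189, 14, 21, 164]), ([133.0, 235.0], [118, 221, 34, 32, 158])]
```

The navy posts, the yellow strip on the open-end side, and the plain carrier are all where predicted. Final check for rest and for moved bystanders.

hand_motion(ticks=[[[0.04, -0.02, 0, 0, 0], [0.04, -0.05, 0, 0, 0], [0.04, -0.09, 0, 0, 0], [0.04, -0.09, 0, 0, 0], [0.04, -0.09, 0, 0, 0], [0.04, -0.09, 0, 0, 0]]])

```text
t: 16.15
eef_pos: [0.4628, -0.017, 0.3042]
ee_rot: [3.141, -0.0, -1.448]
force: [0.3, 0.3, 0.3]
width: 0.0402
gripper_force: 0.0
```

```bash
python3 - <<'E'
from h import *
b=arm.grab_frame("scene")[:,:,::-1].astype(int); old=cv2.imread("pics/s6raw.png").astype(int); first=cv2.imread("pics/scene_raw.png").astype(int)
d=abs
for nm,(x0,y0,x1,y1) in dict(navy=(175,130,232,190),plain=(198,180,220,215),tape=(215,120,252,158),chalk=(293,172,313,196),jar=(198,236,222,262),cone=(345,210,375,245),teal=(233,283,262,308),tin=(265,300,302,338)).items():
    print(nm,"vs last",d(b-old)[y0:y1,x0:x1].mean().round(1),"vs first",d(b-first)[y0:y1,x0:x1].mean().round(1))
hsv=cv2.cvtColor(b.astype(np.uint8),cv2.COLOR_BGR2HSV)
for nm,lo,hi in(("brown",(5,120,60),(17,230,200)),):
    _,_,st,ce=cv2.connectedComponentsWithStats(cv2.inRange(hsv,lo,hi)); print([(ce[i].round(0).tolist(),st[i].tolist()) for i in range(1,len(st)) if st[i,4]>50 and 150<ce[i][0]<260])
E
```

```text
navy vs last 3.5 vs first 25.2
plain vs last 1.4 vs first 19.4
tape vs last 8.6 vs first 1.2
chalk vs last 42.2 vs first 11.8
jar vs last 0.7 vs first 1.3
cone vs last 32.4 vs first 32.3
teal vs last 0.5 vs first 1.3
tin vs last 0.4 vs first 1.1
[([233.0, 134.0], [225, 130, 17, 9, 72]), ([184.0, 143.0], [180, 138, 9, 12, 67]), ([233.0, 149.0], [222, 145, 24, 8, 55]), ([224.0, 176.0], [220, 164, 9, 22, 119]), ([206.0, 194.0], [200, 182, 12, 25, 154])]
```

```bash
python3 -c "from station import arm; print(arm.job_done())"
```

```text
the job is handed in; nothing more can be done
None
```

The navy carrier now hangs at rest on the green rail in front of the plain one, yellow strip to the open end, after a regrasp on the drawer unit's top. I handed the job in at about 16 s. My last pictures were checked by image code only, and the arm blocked a clear view of the chalk and cone, though I saw no contact with either.

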